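# Find the spindle's flat and hold the collar on it

### The job

On the bobbin winder, turn the brass turnbutton fully across the edge of the aluminium spindle plate to secure it, then grip the upright spindle so that you feel its flat under a finger and turn it until the flat faces the red mark at the front of the winder. Then pick up the brass collar, put it over the spindle end with its set-screw on the flat, and hold it level about halfway along the flat with the screw's tip pressed lightly against the flat. Finish while still holding it there, and leave the navy thread spool alone.

Things in the scene. Friction and masses are not known exactly. Their poses are not given: they have to be found in the camera images.
- winder: fixed bobbin winder: green base 140 x 170 mm, top at z 18 mm, with an aluminium hinged spindle plate (already shut, top at 24 mm). Origin under the base's middle, on the table; -x is its front (red mark on the plate points there), +y its left. Vertical spindle axis at x 0, y -30 mm, in a dark bearing 33 mm wide, 45 mm high; turnbutton pivot at x 0, y +60 mm
- turnbutton (a joint): angle of the brass turnbutton about its vertical pivot, rad, growing counterclockwise from above; 0: lies along the plate's edge (winder x), 1.57 (its stop): fully across the edge (along winder y). Starts between 0 and 0.35. Stays where left (friction 0.05 N m)
- button_grip (a point): top middle of the turnbutton, on its pivot, 43 mm above the table; the turnbutton is a bar 44 mm long (along this point's x, turning with it), 10 mm thick and 18 mm high, with 1 mm free under it
- spindle (a joint): angle of the spindle about its vertical axis, rad, growing counterclockwise from above; 0: the flat faces the winder's front (-x), straight at the red mark. Starts between 0.5 and 1.4, range -1.7 to 1.7. Turns with little friction (0.03 N m) and stays where left
- spindle_end (a point): middle of the spindle's upper end, 105 mm above the table, turning with it; the flat faces this point's -x. The dark spindle is 18 mm in diameter, with a 2.5 mm taper at the top, and D-shaped from z 57 mm to its end; across the flat it is 14 mm thick
- flat_mid (a point): middle of the bright face of the spindle's flat, 14.5 mm wide and 46 mm long, z 56 to 102 mm above the table, 5 mm from the spindle's axis; this point lies at z 79 mm, -x points out of the face
- collar: loose brass shaft collar, outside 40 mm, 24 mm high, bore 23 mm, 90 g, standing on the table with its bore upright. Origin in the middle of its underside, z up. Two wrench lands at its +y and -y sides, 42 mm across, to grip it by. Its set-screw is on its -x side, 12 mm up: the black thumb head (13 mm in diameter) sticks out to x -34 mm
- screw_end (a point): end of the steel tip of the collar's set-screw, 6 mm in diameter, fixed in the collar. This point is the middle of the tip's end face, 7 mm from the collar's axis on its -x side and 12 mm above its underside; it sticks 4.5 mm into the bore, so it passes the spindle only on the side of the flat
- spool_navy: bystander: loose thread spool, navy thread on pale green ends, 29 mm wide, 52 mm high, origin at its foot. Other bystanders are fixed: trays, scissors, a sorting box, and glass jars (some stacked on a chest) along the table's right side, between the arm's start and the winder: lift the tool to about 0.4 m before swinging across them
There are look-alikes about, which are no part of the job. Leave any purple look-alike of the collar alone.

How it is judged:
By the outcome, as a careful person would: the job done as asked, in the order asked, and still so for the second after the job is handed in, while the arm keeps its last pose, push and grip.
It also fails if it takes over 72 s, if anything falls off the work surface, if the arm or the gripper's body presses on something with over 40 N, if the wrist force passes 120 N, or if a joint passes its speed limit or range.

### The arm

A 6-joint arm with a two-finger parallel gripper is mounted at the origin on a cart in front of the work surface, level with it; the furniture and walls round the work are solid. World frame = base frame: x ahead of the robot, y to its left, z up, the work surface at z = 0. Lengths are in m, angles in rad, forces in N, time in s.
With the tool pointing down it reaches from about 0.25 to 0.775 m from the base axis. Payload 4 kg.
Tool frame: the origin (TCP) lies between the finger pads; the fingertips stand 14 mm ahead of it and the grasp point (between the pads) lies 5 mm behind it (nose_length is the distance from the TCP to the fingertips, in m); z points along the fingers, y is the line along which they close (so a half turn about z gives the same grasp; the last joint's range is limited). The gripper opens to 94 mm and grips with 3 to 60 N. Pads are 16 mm wide; open, the fingers measure 119 mm over their backs; the gripper's body (75 mm by 177 mm) begins 78 mm behind the grasp point.
Start: joints at [1.091, 0.087, 1.371, -0, 1.684, -0.103], TCP at [0.202, 0.511, 0.22] pointing down, gripper open.
Joint ranges: [-3.1, 3.1], [-0.76, 2.03], [0.27, 2.55], [-1.08, 4.22], [0.17, 2.65], [-2.57, 2.57]. Speed limits (rad/s): [2.79, 2.79, 3.14, 3.14, 3.14, 3.14].

### API

Orientations are given as [roll, pitch, yaw] about the fixed x, y, z axes, in that order (R = Rz(yaw) Ry(pitch) Rx(roll)).
In Python, from bench import * gives the robot as it stands.
- The arm moves only by the tool move_arm, never from a script. Its argument "steps" is one flat list of numbers, 7 for each row, row after row: the turn, a rotation vector about the world's x, y, z in rad, then the shift along the world's x, y, z in m, then the opening, from 0 (shut) to 1 (fully open). A call has 1 to 12 rows; each row is the pose to reach, as a shift and turn from the pose commanded when the call began; what a row does not reach only later rows make up. A row lasts 1/10 s, in which the tool goes at most 50 mm and 8.59 degrees, less where a joint would pass 70% of its speed; a pose out of reach is approached as far as the arm can. A call with a gripper value outside its range is refused whole. The fingers move at their own pace and stop on an object; the grip force is fixed at half the most. Time passes only in rows, so rows that repeat a pose let the fingers close. It gives the time, the measured TCP pose, the force, the opening and the grip force at its end, in the units of the state.
- get_obs(): the state, without advancing time (a new reading comes with each control period).
- snapshot(name): name is "side" or "top"; returns (picture, depth): 420x560x3 uint8, red, green, blue; 420x560 float32, m along the optical axis (not along the pixel's ray), 0 where there is no reading.
- camera_model(name): a dict with "fx", "fy", "cx", "cy" (pixels), "rvec" (rotation vector, rad) and "tvec" (3), from world to camera coordinates, as OpenCV has them. Camera axes: x right, y down, z forward; pixel columns grow to the right and rows downward; lengths in m; the calibration is good to about 2 mm. A picture is of the moment at which its call begins. camera_model takes no time and is no camera call.
- close_job(): hands the job in; it is judged then, once.
Trained networks look in the newest picture that a camera, given by its name, has taken for a name from the list of things; names that differ only in an ending like _2 or _b are one class to them, and where a whole thing is asked for, a point or a joint stands for the part that bears it (a point fixed in the world has none). Each returns a list of dicts, best first, with "score" (0 to 1); they miss things now and then, are a little off and sometimes report something else, mostly with a low value. They report only what shows in the picture. A call takes as long as a camera call. They do not tell look-alikes from the thing itself.
- silhouettes(camera, target): "pixels" (420x560 bool, what is visible of it) and "uv" ([column, row] in pixels, amid what is visible of it).
- spot_point(camera, target): "uv" ([column, row] in pixels: a listed point, or the origin of a listed thing).
The state is a dict: "time": time; "joint_positions": joint angles; "qvel": joint speeds; "joint_torque": joint torques, N m; "tool_pos": TCP position; "ee_rot": TCP orientation; "wrist_force": force on the tool from outside, world axes, zero at the start; "wrist_torque": the same for the moment, N m; "width": finger opening in m; "finger_force": force on a finger pad.
Only numpy, scipy, OpenCV 4.12 (cv2) and the standard library are available. Lean on these libraries where they do the work, as an engineer would, in place of code of your own. Each camera call takes 0.05 s, during which the arm holds its last target. There are 200 camera calls.

## Working session

There is one attempt and no reset: what is moved stays moved. The work goes in short steps, Python scripts to look and compute and a tool call to move; the robot and the scene stay as the last step left them, time stands still between calls to the robot, and variables do not carry over. Pictures are saved under pics/ and viewed, at most 10 in all, crops included, and the job is handed in when it is done.

Besides the shell and the picture viewer there is one more tool, called after "Emit:" as name(argument=value, ...) on one line, values as JSON. move_arm: Moves the arm, as the interface text tells. Its arguments: {"type":"object","properties":{"steps":{"type":"array"}},"required":["steps"]}

```bash
mkdir -p pics; cat > h.py <<'E'
from bench import *
import numpy as np, cv2
from scipy.spatial.transform import Rotation as R
def cam(n):
    m=camera_model(n);K=np.array([[m['fx'],0,m['cx']],[0,m['fy'],m['cy']],[0,0,1]]);Rm=R.from_rotvec(m['rvec']).as_matrix();return K,Rm,np.array(m['tvec'])
def ray(n,uv):
    K,Rm,t=cam(n);d=Rm.T@np.linalg.inv(K)@np.array([*uv,1.]);return -Rm.T@t,d
def atz(n,uv,z):
    o,d=ray(n,uv);return o+d*(z-o[2])/d[2]
def tri(u1,u2,a='side',b='top'):
    o1,d1=ray(a,u1);o2,d2=ray(b,u2);d1=d1/np.linalg.norm(d1);d2=d2/np.linalg.norm(d2)
    s=np.linalg.lstsq(np.c_[d1,-d2],o2-o1,rcond=None)[0];p,q=o1+s[0]*d1,o2+s[1]*d2
    return (p+q)/2,np.linalg.norm(p-q)
def proj(n,p):
    K,Rm,t=cam(n);c=K@(Rm@np.asarray(p)+t);return c[:2]/c[2]
def cloud(n,dep):
    K,Rm,t=cam(n);v,u=np.indices(dep.shape);c=np.stack([(u-K[0,2])/K[0,0]*dep,(v-K[1,2])/K[1,1]*dep,dep],-1);return (c-t)@Rm
def save(n,img,box=None,s=1):
    if box: img=img[box[1]:box[3],box[0]:box[2]]
    cv2.imwrite('pics/'+n,cv2.resize(img[:,:,::-1],None,fx=s,fy=s,interpolation=cv2.INTER_CUBIC))
E
python3 - <<'E'
from h import *
np.set_printoptions(precision=4,suppress=True)
for n in('side','top'):
    im,d=snapshot(n);save(n+'0.png',im,None,1.4);np.savez(n+'0',im=im,d=d)
    print(n,cam(n))
    for t in('winder','button_grip','spindle_end','flat_mid','collar','screw_end','spool_navy'):
        print(t,[(np.round(x['uv'],1),round(x['score'],2)) for x in spot_point(n,t)])
print(get_obs())
E
```

```text
side (array([[416.1442,   0.    , 276.5182],
       [  0.    , 416.1442, 216.808 ],
       [  0.    ,   0.    ,   1.    ]]), array([[ 0.9876, -0.1565,  0.007 ],
       [-0.0743, -0.507 , -0.8587],
       [ 0.138 ,  0.8476, -0.5124]]), array([-0.49  ,  0.2674,  0.5564]))
winder [(array([303. , 303.4]), 0.81)]
button_grip [(array([299.2, 260.2]), 0.44)]
spindle_end [(array([307.1, 263.2]), 0.88)]
flat_mid [(array([306.3, 280.4]), 0.83), (array([308.2, 266.6]), 0.37)]
collar [(array([247. , 241.1]), 0.72), (array([285.4, 246.5]), 0.65), (array([278.7, 224.4]), 0.54)]
screw_end [(array([289.7, 244.7]), 0.86), (array([245. , 237.2]), 0.66), (array([272.2, 217.9]), 0.52)]
spool_navy [(array([256.9, 196.8]), 0.59)]
top (array([[498.2383,   0.    , 267.9584],
       [  0.    , 498.2383, 208.1269],
       [  0.    ,   0.    ,   1.    ]]), array([[ 0.016 , -0.9999, -0.0008],
       [-0.9854, -0.0156, -0.1694],
       [ 0.1693,  0.0035, -0.9856]]), array([0.312 , 0.5556, 0.8979]))
winder [(array([355.2, 207. ]), 0.97), (array([332.2, 196.5]), 0.59)]
button_grip [(array([331.5, 197.9]), 0.44)]
spindle_end [(array([384.6, 194.6]), 0.51)]
flat_mid [(array([382.3, 202.7]), 0.6)]
collar [(array([224.4, 210.3]), 0.71), (array([267.6, 202. ]), 0.67), (array([254.2, 248.3]), 0.55)]
screw_end [(array([268.7, 201.6]), 0.82), (array([251.6, 248.1]), 0.81), (array([220.9, 212.1]), 0.53)]
spool_navy [(array([150.1, 219.9]), 0.86)]
{'time': 0.8, 'joint_positions': array([ 1.0909,  0.0871,  1.3707,  0.    ,  1.6836, -0.1031]), 'qvel': array([ 0.0008,  0.0001,  0.0007,  0.0008, -0.0001, -0.0011]), 'joint_torque': array([  0.0016, -33.9984, -30.2584,   0.0719,   0.0234,   0.    ]), 'tool_pos': array([0.2024, 0.5114, 0.2196]), 'ee_rot': array([3.1414, 0.    , 2.7648]), 'wrist_force': array([-0.3464, -0.8337,  0.0872]), 'wrist_torque': array([-0.0073,  0.0088,  0.0391]), 'finger_force': 0.0, 'width': 0.09402339462962406}
```

View pics/top0.png

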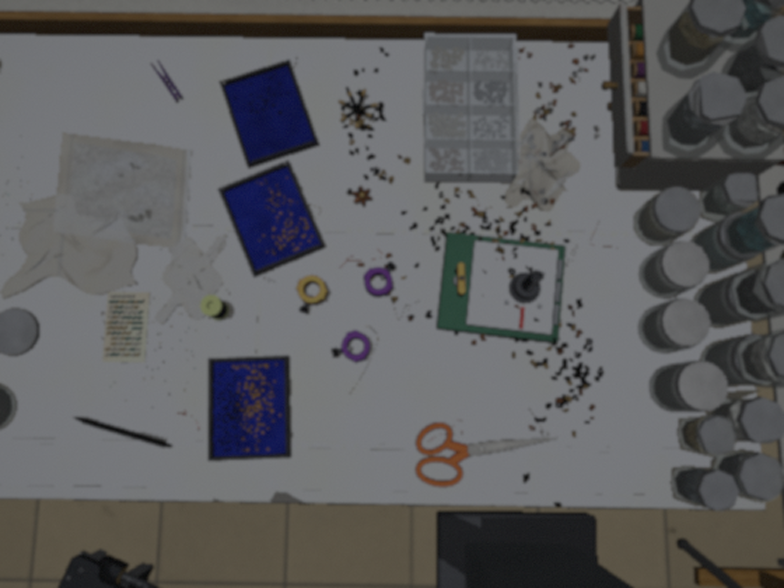

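View pics/side0.png

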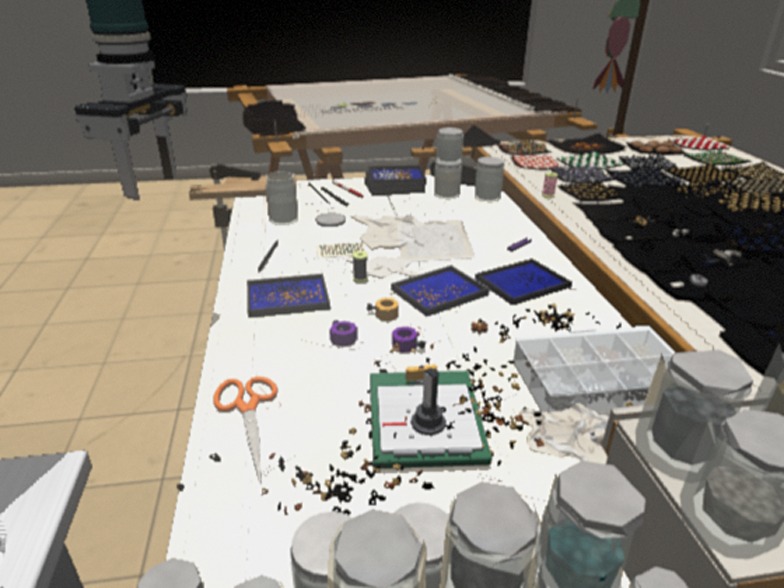

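Top view: the brass collar is at about (223,206) in raw pixels, with its black screw at (218,221). The winder is around (358,205), the brass button at (329,198) nearly along winder x, the spindle at (375,203), and the navy spool at (150,219). Purple rings sit at (270,201) and (254,247). The side view agrees.

```bash
python3 - <<'E'
from h import *
np.set_printoptions(precision=4,suppress=True)
T=np.load('top0.npz');S=np.load('side0.npz')
Pt=cloud('top',T['d']);Ps=cloud('side',S['d'])
def hsv(im): return cv2.cvtColor(im,cv2.COLOR_RGB2HSV)
def big(m):
    n,l,s,c=cv2.connectedComponentsWithStats(m.astype(np.uint8));i=1+np.argmax(s[1:,4]);return l==i
def box(m,b):
    z=np.zeros_like(m);z[b[1]:b[3],b[0]:b[2]]=1;return m&z
for nm,im,P,bw,bb,bc in(('top',T['im'],Pt,(300,155,415,255),(318,180,342,218),(205,188,240,230)),('side',S['im'],Ps,(255,255,360,340),(285,255,316,275),(255,205,290,232))):
    h=hsv(im)
    g=big(box((h[...,0]>45)&(h[...,0]<90)&(h[...,1]>90),bw))
    ys,xs=np.nonzero(g);print(nm,'green z',np.median(P[g][:,2]),g.sum())
    hull=cv2.convexHull(np.c_[xs,ys].astype(np.float32))
    q=np.array([atz(nm,p,.018)[:2] for p in hull[:,0]],np.float32)
    r=cv2.minAreaRect(q*1000);print('base rect',r)
    # corner polygon
    br=(h[...,0]>12)&(h[...,0]<32)&(h[...,1]>100)&(h[...,2]>60)
    b=big(box(br,bb));ys,xs=np.nonzero(b);print('button px',b.sum(),xs.mean(),ys.mean(),'z',np.percentile(P[b][:,2],[10,50,90]))
    q=np.array([atz(nm,p,.043)[:2] for p in np.c_[xs,ys]],np.float32)*1000;print(cv2.minAreaRect(q),q.mean(0))
    w,v=np.linalg.eigh(np.cov(q.T));print('axis',v[:,1],np.sqrt(w))
    c=big(box(br,bc));ys,xs=np.nonzero(c);print('collar',c.sum(),xs.mean(),ys.mean(),np.percentile(P[c][:,2],[10,50,90]))
    q=np.array([atz(nm,p,.024)[:2] for p in np.c_[xs,ys]],np.float32)*1000;print(cv2.minEnclosingCircle(q),q.mean(0))
    k=box((h[...,2]<60),bc);ys,xs=np.nonzero(k);print('black',k.sum(),np.array([atz(nm,(x,y),.012)[:2] for x,y in zip(xs,ys)]).mean(0) if k.sum() else 0,xs.mean(),ys.mean())
    print('winder',[ (x['uv'],x['score'],x['pixels'].sum()) for x in silhouettes(nm,'winder')][:1])
save('t1.png',T['im'],(300,160,420,250),6);save('s1.png',S['im'],(240,200,360,290),6)
# spindle points
up=(Pt[...,2]>.06)&(abs(Pt[...,0]-.55)<.2)
E
```

```text
top green z 0.01699013333971041 1043
base rect ((565.0338745117188, 145.5618896484375), (160.8558807373047, 134.7920684814453), 84.17329406738281)
button px 49 329.0 204.42857142857142 z [0.0399 0.042  0.0436]
((559.3207397460938, 204.4586944580078), (7.645238876342773, 19.466829299926758), 89.76582336425781) [560.3798 204.4601]
axis [-0.9999  0.0106] [2.6421 5.6138]
collar 185 222.64324324324323 206.8054054054054 [0.0187 0.0222 0.0246]
((555.625244140625, 409.3568420410156), 20.504261016845703) [555.8616 409.1603]
black 28 [0.5357 0.4191] 217.78571428571428 217.89285714285714
winder [([356.4, 203.7], 0.69, np.int64(6009))]
side green z 0.016826387489739334 688
base rect ((562.9844360351562, 98.73082733154297), (95.98441314697266, 138.65867614746094), 81.3787841796875)
button px 115 298.0521739130435 265.1217391304348 z [0.03   0.0397 0.0436]
((572.7483520507812, 192.203125), (24.890127182006836, 42.31355285644531), 89.31398010253906) [567.272  193.7711]
axis [-0.9072 -0.4207] [ 5.9954 11.7978]
collar 98 275.8673469387755 217.41836734693877 [0.0185 0.0225 0.0241]
((558.7847900390625, 402.7753601074219), 20.90003776550293) [558.1995 402.3999]
black 6 [0.5697 0.444 ] 277.6666666666667 212.66666666666666
winder [([308.2, 304.6], 0.66, np.int64(5471))]
```

View pics/t1.png

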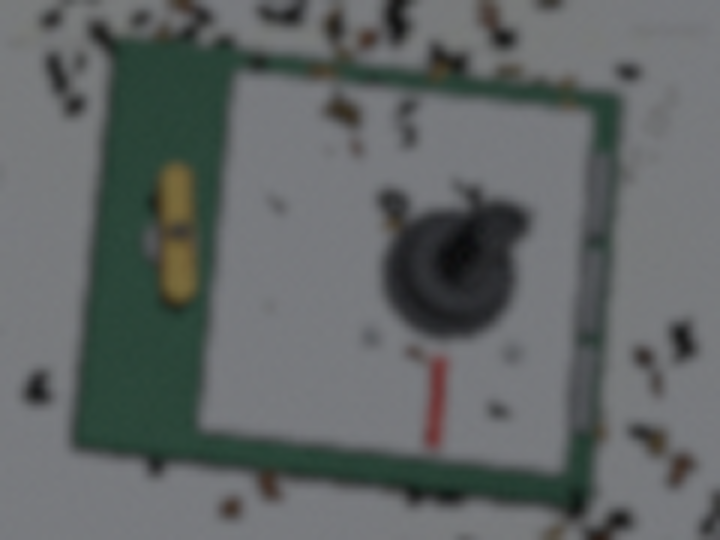

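View pics/s1.png

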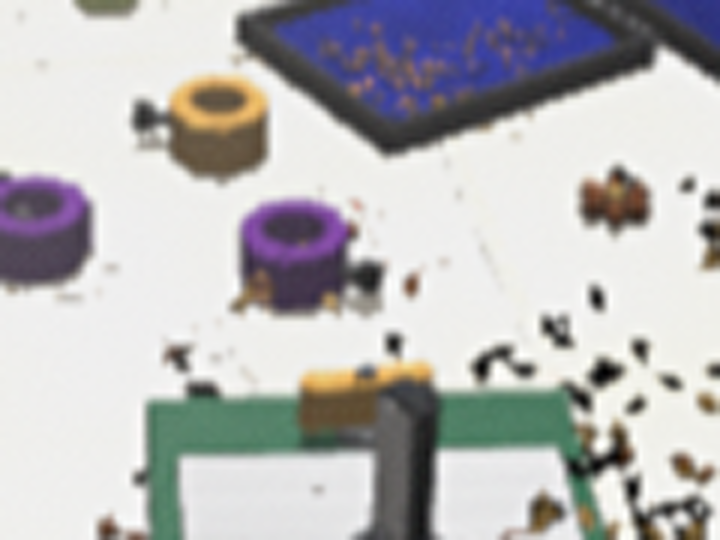

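Crop pixels (6×). Top view: base corners (112,42), (620,95), (588,505), (75,445). The button runs from (177,163) to (178,306), the red mark from (440,360) to (432,447), and the spindle top is near (500,217). Side view: button ends (303,382) and (432,375), spindle top near (408,390).

```bash
python3 - <<'E'
from h import *
np.set_printoptions(precision=4,suppress=True)
t=lambda p:(np.array(p)+.5)/6-.5+[300,160]
s=lambda p:(np.array(p)+.5)/6-.5+[240,200]
C=[atz('top',t(p),.018) for p in((112,42),(620,95),(588,505),(75,445))]
C=np.array(C)[:,:2];print(C,C.mean(0))
for a,b in((3,0),(2,1)): print('yaw x',np.degrees(np.arctan2(*(C[b]-C[a])[::-1])),np.linalg.norm(C[b]-C[a]))
for a,b in((1,0),(2,3)): print('yaw y',np.degrees(np.arctan2(*(C[b]-C[a])[::-1]))-90,np.linalg.norm(C[b]-C[a]))
r=atz('top',t((440,360)),.024)-atz('top',t((432,447)),.024);print('red',np.degrees(np.arctan2(r[1],r[0])),atz('top',t((440,360)),.024))
e=[atz('top',t(p),.043) for p in((177,163),(178,306))];d=e[0]-e[1];print('button',e,np.degrees(np.arctan2(d[1],d[0])))
e=[atz('side',s(p),.043) for p in((303,382),(432,375))];d=e[1]-e[0];print('button side',e,np.degrees(np.arctan2(d[1],d[0])))
print('pivot tri',tri(s((367,376)),t((177,234))))
print('spindle tri',tri(s((408,390)),t((500,220))),atz('top',t((500,220)),.105),atz('side',s((408,390)),.105))
print('bearing top',atz('top',t((450,272)),.045))
T=np.load('top0.npz');P=cloud('top',T['d']);
S=np.load('side0.npz');Q=cloud('side',S['d'])
for X in(P,Q):
    m=(X[...,2]>.06)&(X[...,2]<.12)&(abs(X[...,0]-.56)<.06)&(abs(X[...,1]-.12)<.06);a=X[m];print(len(a),a.mean(0) if len(a) else 0,a[:,2].max() if len(a) else 0)
    m&=(X[...,2]>.1);a=X[m];print('end',len(a),a.mean(0) if len(a) else 0)
c=tri(s((218,99)),[222.6,206.8]);print('collar',c)
print('screw head tri',tri(s((148,116)),[217.8,217.9]))
E
```

```text
[[0.6409 0.2224]
 [0.6256 0.0549]
 [0.4898 0.0692]
 [0.5066 0.2345]] [0.5657 0.1453]
yaw x -5.150638180719978 0.1349111271268276
yaw x -6.0345918867501736 0.13658705687199507
yaw y -5.2372630913985745 0.16824789952711067
yaw y -5.810693613315564 0.16615156418620528
red -6.30185393273473 [0.5353 0.1172 0.024 ]
button [array([0.5949, 0.2041, 0.043 ]), array([0.5485, 0.204 , 0.043 ])] 0.11744312825997862
button side [array([0.5535, 0.2015, 0.043 ]), array([0.5944, 0.1991, 0.043 ])] -3.396754778472411
pivot tri (array([0.5733, 0.2039, 0.0411]), np.float64(0.002432496657666743))
spindle tri (array([0.5654, 0.1153, 0.1038]), np.float64(0.0007769241880790967)) [0.5655 0.1155 0.105 ] [0.5645 0.1137 0.105 ]
bearing top [0.5604 0.1179 0.045 ]
118 [0.5618 0.1183 0.0922] 0.10741054679959405
end 64 [0.5637 0.1166 0.1031]
257 [0.5642 0.111  0.0856] 0.10620343800727275
end 60 [0.5653 0.1131 0.1034]
collar (array([0.5577, 0.4092, 0.0232]), np.float64(0.0033869483506417416))
screw head tri (array([0.5344, 0.4191, 0.0122]), np.float64(0.0023912492539791123))
```

Emit:
move_arm(steps=[0, 0, -0.14, 0, 0, 0.04, 0.5, 0, 0, -0.28, 0, 0, 0.08, 0.5, 0, 0, -0.42, 0.037, -0.031, 0.08, 0.5, 0, 0, -0.56, 0.074, -0.061, 0.08, 0.5, 0, 0, -0.7, 0.111, -0.092, 0.08, 0.5, 0, 0, -0.84, 0.148, -0.122, 0.08, 0.5, 0, 0, -0.98, 0.185, -0.153, 0.08, 0.5, 0, 0, -1.12, 0.221, -0.184, 0.08, 0.5, 0, 0, -1.26, 0.258, -0.214, 0.08, 0.5, 0, 0, -1.4, 0.295, -0.245, 0.08, 0.5, 0, 0, -1.54, 0.332, -0.275, 0.08, 0.5, 0, 0, -1.68, 0.369, -0.306, 0.08, 0.5])

```text
time: 2.1
tool_pos: [0.5727, 0.204, 0.2996]
ee_rot: [3.141, -0.0, 1.079]
wrist_force: [-0.5, 0.1, -0.7]
width: 0.0469
finger_force: 0.0
```

Emit:
move_arm(steps=[0, 0, -0.14, 0, 0, -0.02, 0.5, 0, 0, -0.28, 0, 0, -0.04, 0.5, 0, 0, -0.42, 0, 0, -0.06, 0.5, 0, 0, -0.56, 0, 0, -0.08, 0.5, 0, 0, -0.7, 0, 0, -0.1, 0.5, 0, 0, -0.84, 0, 0, -0.12, 0.5, 0, 0, -0.98, 0, 0, -0.14, 0.5, 0, 0, -1.1, 0, 0, -0.15, 0.5, 0, 0, -1.1, 0, 0, -0.15, 0.5, 0, 0, -1.1, 0, 0, -0.15, 0.5])

```text
time: 3.1
tool_pos: [0.5715, 0.2055, 0.1497]
ee_rot: [-3.142, -0.0, -0.013]
wrist_force: [0.5, 0.1, -0.0]
width: 0.0469
finger_force: 0.0
```

Emit:
move_arm(steps=[0, 0, 0, 0, 0, -0.04, 0.5, 0, 0, 0, 0, 0, -0.08, 0.5, 0, 0, 0, 0, 0, -0.095, 0.5, 0, 0, 0, 0, 0, -0.104, 0.5, 0, 0, 0, 0, 0, -0.104, 0.5])

```text
time: 3.6
tool_pos: [0.5716, 0.2055, 0.0457]
ee_rot: [3.142, 0.0, -0.015]
wrist_force: [0.0, -0.1, 0.1]
width: 0.0467
finger_force: 0.0
```

Emit:
move_arm(steps=[0, 0, 0, 0, 0, 0, 0, 0, 0, 0, 0, 0, 0, 0, 0, 0, 0, 0, 0, 0, 0, 0, 0, 0, 0, 0, 0, 0, 0, 0, 0, 0, 0, 0, 0, 0, 0, 0, 0, 0, 0, 0])

```text
time: 4.2
tool_pos: [0.5717, 0.2059, 0.046]
ee_rot: [-3.141, -0.001, -0.015]
wrist_force: [0.2, 1.4, 2.1]
width: 0.0098
finger_force: 29.9
```

Emit:
move_arm(steps=[0, 0, 0.12, 0, 0, 0, 0, 0, 0, 0.25, 0, 0, 0, 0, 0, 0, 0.38, 0, 0, 0, 0, 0, 0, 0.51, 0, 0, 0, 0, 0, 0, 0.64, 0, 0, 0, 0, 0, 0, 0.77, 0, 0, 0, 0, 0, 0, 0.9, 0, 0, 0, 0, 0, 0, 1.03, 0, 0, 0, 0, 0, 0, 1.16, 0, 0, 0, 0, 0, 0, 1.29, 0, 0, 0, 0, 0, 0, 1.38, 0, 0, 0, 0, 0, 0, 1.38, 0, 0, 0, 0])

```text
time: 5.4
tool_pos: [0.5735, 0.2037, 0.0461]
ee_rot: [3.136, 0.002, 1.366]
wrist_force: [4.1, -3.0, -0.9]
width: 0.0098
finger_force: 29.9
```

```bash
python3 -c "
from h import *
o=get_obs();print(o['wrist_force'],o['wrist_torque'],o['ee_rot'],o['width'])"
```

```text
[ 4.12798698 -2.95757032 -0.93223498] [-0.65423625 -0.61475486  0.01027483] [3.13643022e+00 1.90294093e-03 1.36566580e+00] 0.0098252095278807
```

Emit:
move_arm(steps=[0, 0, 0.04, 0, 0, 0, 0, 0, 0, 0.08, 0, 0, 0, 0, 0, 0, 0.11, 0, 0, 0, 0, 0, 0, 0.12, 0, 0, 0, 0, 0, 0, 0.12, 0, 0, 0, 0])

```text
time: 5.9
tool_pos: [0.5737, 0.2036, 0.0461]
ee_rot: [3.136, 0.002, 1.483]
wrist_force: [4.3, -3.6, -0.7]
width: 0.0093
finger_force: 30.2
```

```bash
python3 -c "
from h import *
o=get_obs();print(o['wrist_force'],o['wrist_torque'],o['ee_rot'],o['width'])"
```

```text
[ 4.25648869 -3.62963123 -0.68416329] [-0.66667234 -0.73059429 -0.31617635] [3.13630385e+00 2.31682242e-03 1.48329966e+00] 0.009332409075238338
```

Emit:
move_arm(steps=[0, 0, 0.03, 0.002, -0.002, 0, 0, 0, 0, 0.03, 0.002, -0.002, 0, 0])

```text
time: 6.1
tool_pos: [0.5738, 0.2035, 0.046]
ee_rot: [3.141, -0.001, 1.513]
wrist_force: [0.7, 0.8, 2.1]
width: 0.0094
finger_force: 30.8
```

```bash
python3 -c "
from h import *
o=get_obs();print(o['wrist_force'],o['wrist_torque'],o['ee_rot'],o['tool_pos'],o['width'])"
```

```text
[0.65518259 0.8431903  2.11854025] [ 0.09751484  0.0604764  -0.50055421] [ 3.14080925e+00 -8.75332156e-04  1.51320646e+00] [0.57381835 0.20350253 0.04603428] 0.00942775822929082
```

Emit:
move_arm(steps=[0, 0, 0.0, 0, 0, 0, 0.4, 0, 0, 0.0, 0, 0, 0, 0.4, 0, 0, 0.0, 0, 0, 0, 0.4, 0, 0, 0.0, 0, 0, 0.03, 0.4, 0, 0, 0.0, 0, 0, 0.08, 0.4, 0, 0, 0.0, 0, 0, 0.11, 0.4, 0, 0, 0.12, 0, -0.03, 0.11, 0.4, 0, 0, 0.24, -0.005, -0.06, 0.11, 0.4, 0, 0, 0.36, -0.007, -0.088, 0.11, 0.4, 0, 0, 0.48, -0.008, -0.088, 0.11, 0.4, 0, 0, 0.6, -0.008, -0.088, 0.11, 0.4])

```text
time: 7.2
tool_pos: [0.5651, 0.1144, 0.1554]
ee_rot: [-3.141, 0.0, 2.118]
wrist_force: [-0.4, 0.2, -0.7]
width: 0.0375
finger_force: 0.0
```

```bash
python3 - <<'E'
from h import *
print(get_obs()['tool_pos'],get_obs()['ee_rot'])
a,_=snapshot('top');b,_=snapshot('side')
A=cv2.resize(a[150:250,300:420],(400,333),interpolation=cv2.INTER_CUBIC);B=cv2.resize(b[200:300,240:360],(400,333),interpolation=cv2.INTER_CUBIC)
save('p5.png',np.hstack([A,B]))
E
```

```text
[0.56509904 0.11438026 0.1553553 ] [-3.14125393e+00  3.03028007e-05  2.11812649e+00]
```

View pics/p5.png

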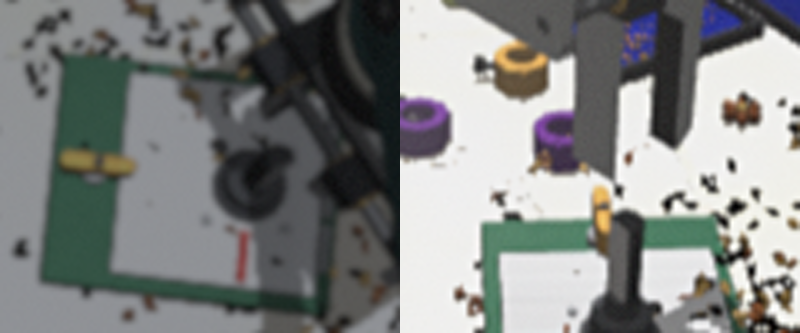

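The button now lies fully across the edge: top crop (60,158) to (135,166), parallel to the base's far side. The gripper is above the spindle. Next is the flat's heading, from the shading profile.

```bash
python3 - <<'E'
from h import *
im=np.load('side0.npz')['im'].astype(int).sum(2)//3
ax=np.array([.5652,.1163])
for z in(.095,.085,.075,.065):
    u,v=proj('side',[*ax,z]);v=int(round(v));u0=int(round(u));print(z,round(u,1),v,u0-7,im[v,u0-7:u0+8])
o,_=ray('side',(300,260));print('cam',o)
# predicted edges of the flat
for th in np.arange(.5,1.45,.15):
    f=np.pi-.098+th;r=[]
    for s in(-1,1):
        a=f+s*np.radians(56.3);r.append(proj('side',[ax[0]+.009*np.cos(a),ax[1]+.009*np.sin(a),.085])[0])
    print(round(th,2),np.round(r,1))
c=proj('side',[*ax,.085]);print(c)
for n in('top0.npz',):
    i=np.load(n)['im'].astype(int).sum(2)//3;u,v=proj('top',[*ax,.105]).round().astype(int);print(u,v);print(i[v-6:v+8,u-10:u+8])
b=snapshot('side')[0];save('p6.png',b,(290,245,330,295),12)
E
```

```text
0.095 307.3 268 300 [ 73  72  82  94 105 106  87  70  58  60  60  57  55  75  99]
0.085 307.1 273 300 [ 86  93  89  95  95  95  98  93  70  45  36  32  51  90 100]
0.075 306.8 278 300 [235 231 153  98  92  94  95  91  62  34  32  42 131 233 237]
0.065 306.5 283 300 [235 225 137  88  91  97  98  89  52  30  27  68 159 232 234]
cam [ 0.42702729 -0.41267022  0.51818404]
0.5 [302.  307.3]
0.65 [301.8 308.1]
0.8 [301.7 308.9]
0.95 [301.7 309.6]
1.1 [301.8 310.3]
1.25 [302. 311.]
1.4 [302.4 311.5]
[307.07733518 273.25791723]
382 196
[[122 122 117 104  96 103 103 104 111 119 121 122 122 122 123 121 122 122]
 [122 122 117 104  90  83  77  79  98 113 118 119 119 121 121 122 122 122]
 [122 122 120 113 100  81  59  61  86 103 104 106 109 113 118 120 122 120]
 [118 118 117 112 106  90  66  55  71  81  78  80  86  95 104 111 118 119]
 [101  99  98  95  94  87  67  50  54  54  50  50  55  63  78  93 106 115]
 [ 72  69  67  66  67  65  51  41  40  41  38  38  39  41  54  73  92 108]
 [ 48  47  47  48  47  43  36  31  33  37  40  38  38  34  39  60  87 109]
 [ 46  46  47  42  37  29  22  28  33  38  41  41  39  38  41  60  90 112]
 [ 47  47  42  35  29  21  20  28  30  41  40  40  41  43  51  70  97 114]
 [ 48  44  36  29  18  15  17  28  37  39  42  43  45  52  69  89 107 118]
 [ 44  37  28  21  12  12  17  25  35  39  46  44  51  68  90 108 117 121]
 [ 41  28  21  15  14  16  16  20  33  40  42  42  56  81 104 116 122 122]
 [ 37  22  15  12  17  11  19  25  34  38  40  40  54  85 108 119 122 121]
 [ 34  22  17  13  17  16  23  30  37  39  38  37  51  78 105 119 122 122]]
```

View pics/p6.png

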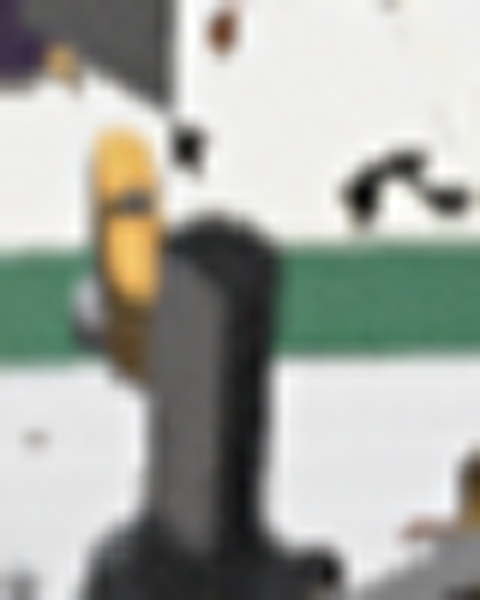

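The flat is the bright left strip of the spindle, crop x 155–215, with its right edge at raw column 308. That puts θ at about 0.6, so the current tool yaw already nearly matches.

Emit:
move_arm(steps=[0, 0, -0.03, 0, 0.002, -0.02, 0.4, 0, 0, -0.03, 0, 0.002, -0.05, 0.4, 0, 0, -0.03, 0, 0.002, -0.077, 0.4, 0, 0, -0.03, 0, 0.002, -0.077, 0.4, 0, 0, -0.03, 0, 0.002, -0.077, 0.0, 0, 0, -0.03, 0, 0.002, -0.077, 0.0, 0, 0, -0.03, 0, 0.002, -0.077, 0.0, 0, 0, -0.03, 0, 0.002, -0.077, 0.0, 0, 0, -0.03, 0, 0.002, -0.077, 0.0])

```text
time: 8.25
tool_pos: [0.5662, 0.1173, 0.0806]
ee_rot: [3.139, 0.001, 2.085]
wrist_force: [-0.6, -0.9, 5.5]
width: 0.0141
finger_force: 30.0
```

```bash
python3 -c "
from h import *
o=get_obs();print(o['wrist_force'],o['wrist_torque'],o['ee_rot'],o['tool_pos'],o['width'])"
```

```text
[-0.61076221 -0.94752274  5.53051447] [-2.61882919e-01  4.64297769e-01 -1.19939304e-04] [3.13935321e+00 1.39617147e-03 2.08453584e+00] [0.56616697 0.11731904 0.08055102] 0.014079477462731282
```

Width is 14.1 mm, so a finger is on the flat. I'll refine the winder's yaw before turning.

```bash
python3 - <<'E'
from h import *
for nm,b in(('top',(300,155,415,255)),('side',(255,255,360,340))):
    im=np.load(nm+'0.npz')['im'];h=cv2.cvtColor(im,cv2.COLOR_RGB2HSV)
    g=((h[...,0]>45)&(h[...,0]<90)&(h[...,1]>90)).astype(np.uint8);m=np.zeros_like(g);m[b[1]:b[3],b[0]:b[2]]=g[b[1]:b[3],b[0]:b[2]]
    ys,xs=np.nonzero(m);q=np.array([atz(nm,p,.018)[:2] for p in np.c_[xs,ys]])
    c=np.array([.5665,.1463]);l=(q-c)@np.array([[np.cos(.098),np.sin(.098)],[-np.sin(.098),np.cos(.098)]]).T.T if 0 else None
    R2=np.array([[np.cos(-.098),-np.sin(-.098)],[np.sin(-.098),np.cos(-.098)]]);l=(q-c)@R2
    for ax,rng in((0,(-.075,.075)),(1,(-.055,.055))):
        for sgn in(-1,1):
            o=1-ax; bins=np.arange(*rng,.004);P=[]
            for a in bins:
                k=(l[:,o]>=a)&(l[:,o]<a+.004)
                if k.any(): P.append((a+.002,(sgn*l[k,ax]).max()*sgn))
            P=np.array(P);w=np.ones(len(P),bool)
            for _ in range(5):
                f=np.polyfit(P[w,0],P[w,1],1);r=P[:,1]-np.polyval(f,P[:,0]);w=abs(r)<max(.0012,1.5*np.median(abs(r)))
            print(nm,'edge','xy'[ax],sgn,'dyaw deg',np.degrees(np.arctan(f[0]))*(1 if ax==1 else -1),'off',f[1],w.sum(),len(P))
    r=(((h[...,0]<8)|(h[...,0]>172))&(h[...,1]>120));m=np.zeros_like(r);m[b[1]:b[3],b[0]:b[2]]=r[b[1]:b[3],b[0]:b[2]]
    ys,xs=np.nonzero(m);q=np.array([atz(nm,p,.024)[:2] for p in np.c_[xs,ys]]);l=(q-c)@R2;k=(l[:,0]<-.015)&(l[:,0]>-.07)&(abs(l[:,1]+.03)<.01);l=l[k]
    w,v=np.linalg.eigh(np.cov(l.T));print('red',len(l),l.mean(0),np.degrees(np.arctan2(v[1,1],v[0,1])))
E
```

```text
top edge x -1 dyaw deg -0.24704922425787576 off -0.06655590307105448 32 38
top edge x 1 dyaw deg -48.91508171586156 off -0.013506213794787284 25 38
top edge y -1 dyaw deg -0.41959019056295443 off 0.04692631448531015 18 28
top edge y 1 dyaw deg -0.3720970517974305 off 0.07870418688770857 28 28Traceback (most recent call last):
  File "<stdin>", line 19, in <module>
ValueError: operands could not be broadcast together with shapes (0,) (2,)
```

Emit:
move_arm(steps=[0, 0, -0.08, 0, 0, 0, 0, 0, 0, -0.16, 0, 0, 0, 0, 0, 0, -0.24, 0, 0, 0, 0, 0, 0, -0.32, 0, 0, 0, 0, 0, 0, -0.4, 0, 0, 0, 0, 0, 0, -0.48, 0, 0, 0, 0, 0, 0, -0.55, 0, 0, 0, 0, 0, 0, -0.6, 0, 0, 0, 0, 0, 0, -0.62, 0, 0, 0, 0, 0, 0, -0.62, 0, 0, 0, 0, 0, 0, -0.62, 0, 0, 0, 0])

```text
time: 9.35
tool_pos: [0.5664, 0.1162, 0.0806]
ee_rot: [3.138, 0.002, 1.464]
wrist_force: [-0.9, -3.0, 5.8]
width: 0.0134
finger_force: 30.0
```

```bash
python3 -c "
from h import *
o=get_obs();print(o['wrist_force'],o['wrist_torque'],o['ee_rot'],o['tool_pos'],o['width'])"
```

```text
[-0.86958916 -3.00155124  5.75722808] [-0.63872852  0.49686299  0.03083527] [3.13835622e+00 1.70183227e-03 1.46411149e+00] [0.5663855  0.11624072 0.08058068] 0.013424078086390758
```

Emit:
move_arm(steps=[0, 0, 0, 0, 0, 0, 0.4, 0, 0, 0, 0, 0, 0, 0.4, 0, 0, 0, 0, 0, 0, 0.4, 0, 0, 0, 0, 0, 0.04, 0.4, 0, 0, 0, 0, 0, 0.085, 0.4, 0, 0, 0.14, 0, 0.045, 0.1, 0.65, 0, 0, 0.28, -0.002, 0.09, 0.1, 0.65, 0, 0, 0.42, -0.004, 0.135, 0.1, 0.65, 0, 0, 0.56, -0.006, 0.18, 0.1, 0.65, 0, 0, 0.7, -0.008, 0.225, 0.1, 0.65, 0, 0, 0.84, -0.009, 0.27, 0.1, 0.65, 0, 0, 0.98, -0.009, 0.293, 0.1, 0.65])

```text
time: 10.55
tool_pos: [0.555, 0.4143, 0.1774]
ee_rot: [-3.141, -0.002, 2.454]
wrist_force: [-0.2, 0.3, -0.1]
width: 0.0612
finger_force: 0.0
```

Emit:
move_arm(steps=[0, 0, 0.14, 0, 0, 0, 0.65, 0, 0, 0.24, 0, 0, 0, 0.65, 0, 0, 0.24, 0, 0, 0, 0.65])

```text
time: 10.85
tool_pos: [0.556, 0.411, 0.1776]
ee_rot: [-3.141, -0.001, 2.685]
wrist_force: [-0.0, -0.1, -0.0]
width: 0.0608
finger_force: 0.0
```

```bash
python3 - <<'E'
from h import *
print(get_obs()['tool_pos'],get_obs()['ee_rot'],get_obs()['wrist_force'])
a,_=snapshot('top');b,_=snapshot('side')
A=cv2.resize(a[150:250,290:410],(400,333),interpolation=cv2.INTER_CUBIC);B=cv2.resize(b[180:305,245:345],(400,500),interpolation=cv2.INTER_CUBIC)
A=np.vstack([A,np.zeros((167,400,3),np.uint8)]);save('p7.png',np.hstack([A,B]))
E
```

```text
[0.55599702 0.41097776 0.17763142] [-3.14080635e+00 -6.97606708e-04  2.68547160e+00] [-0.012468   -0.05335796 -0.01289706]
```

View pics/p7.png

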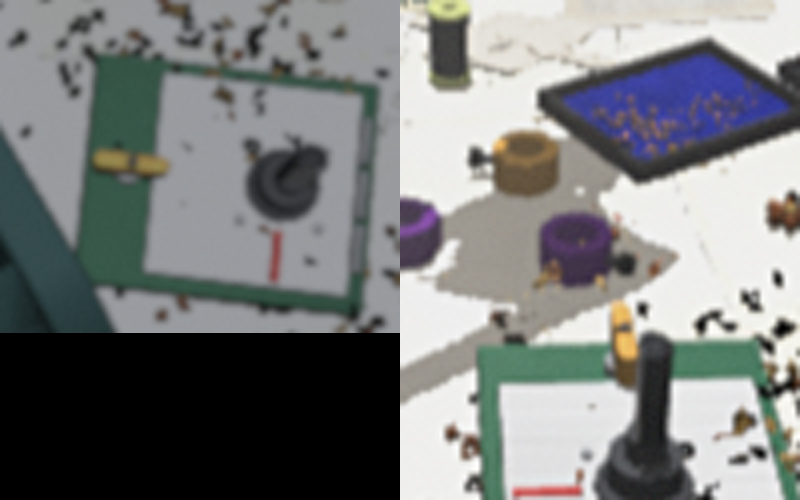

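The button is still across. The spindle looks thinner in the side view, as expected with the flat turned to the left (front). The collar at side crop (525,160) is undisturbed, so I'll descend on it.

Emit:
move_arm(steps=[0, 0, 0, 0.001, -0.001, -0.045, 0.65, 0, 0, 0, 0.001, -0.001, -0.09, 0.65, 0, 0, 0, 0.001, -0.001, -0.13, 0.65, 0, 0, 0, 0.001, -0.001, -0.15, 0.65, 0, 0, 0, 0.001, -0.001, -0.16, 0.65, 0, 0, 0, 0.001, -0.001, -0.16, 0.65])

```text
time: 11.55
tool_pos: [0.557, 0.4089, 0.0175]
ee_rot: [-3.14, -0.001, 2.683]
wrist_force: [0.4, -1.5, 0.3]
width: 0.0609
finger_force: 0.0
```

Emit:
move_arm(steps=[0, 0, 0, 0, 0, 0, 0, 0, 0, 0, 0, 0, 0, 0, 0, 0, 0, 0, 0, 0, 0, 0, 0, 0, 0, 0, 0, 0, 0, 0, 0, 0, 0, 0, 0, 0, 0, 0, 0, 0, 0, 0])

```text
time: 12.15
tool_pos: [0.5587, 0.4103, 0.0209]
ee_rot: [3.138, 0.002, 2.685]
wrist_force: [-0.5, -0.1, 5.7]
width: 0.0421
finger_force: 30.0
```

```bash
python3 -c "
from h import *
o=get_obs();print(o['wrist_force'],o['wrist_torque'],o['ee_rot'],o['tool_pos'],o['width'])"
```

```text
[-0.52220965 -0.05299831  5.68151753] [ 0.17805183 -0.06818957  0.03761711] [3.13765831e+00 2.31473040e-03 2.68475858e+00] [0.55869907 0.41033414 0.02088428] 0.04212014712238532
```

Emit:
move_arm(steps=[0, 0, 0, 0, 0, 0.02, 0, 0, 0, 0, 0, 0, 0.06, 0, 0, 0, 0, 0, 0, 0.11, 0, 0, 0, 0, 0, 0, 0.15, 0, 0, 0, 0.1, 0, 0, 0.165, 0, 0, 0, 0.2, 0, 0, 0.165, 0, 0, 0, 0.3, 0, 0, 0.165, 0, 0, 0, 0.35, 0, 0, 0.165, 0, 0, 0, 0.35, 0, 0, 0.165, 0, 0, 0, 0.35, 0, 0, 0.165, 0])

```text
time: 13.15
tool_pos: [0.557, 0.4092, 0.1826]
ee_rot: [-3.14, -0.001, 3.034]
wrist_force: [-0.3, 0.5, -1.4]
width: 0.0421
finger_force: 30.0
```

```bash
python3 - <<'E'
from h import *
np.set_printoptions(precision=4,suppress=True)
a,da=snapshot('top');b,db=snapshot('side')
o=get_obs();print(o['wrist_force'],o['wrist_torque'],o['ee_rot'],o['tool_pos'],o['width'])
p=o['tool_pos'];u=proj('top',p).astype(int);v=proj('side',p).astype(int);print(u,v)
for n in('top','side'):
    print(n,[(x['uv'],x['score']) for x in spot_point(n,'collar')],[(x['uv'],x['score']) for x in spot_point(n,'screw_end')])
A=cv2.resize(a[u[1]-50:u[1]+50,u[0]-40:u[0]+40],(400,500));B=cv2.resize(b[v[1]-50:v[1]+50,v[0]-40:v[0]+40],(400,500))
save('p8.png',np.hstack([A,B]));np.savez('l1',a=a,b=b)
E
```

```text
[ 0.6517 -0.4437 -1.7481] [-0.0306 -0.0389  0.02  ] [-3.141  -0.0008  3.0341] [0.5572 0.4093 0.183 ] 0.0419941767274582
[213 189] [275 151]
top [([217.0, 197.4], 0.63), ([253.2, 244.6], 0.58), ([268.4, 202.3], 0.5)] [([248.6, 247.9], 0.77), ([271.9, 200.1], 0.59), ([216.1, 196.8], 0.56)]
side [([246.8, 239.5], 0.76), ([290.0, 245.3], 0.69), ([278.1, 161.0], 0.6)] [([247.1, 235.1], 0.69), ([290.5, 245.2], 0.58), ([272.3, 156.4], 0.55)]
```

View pics/p8.png

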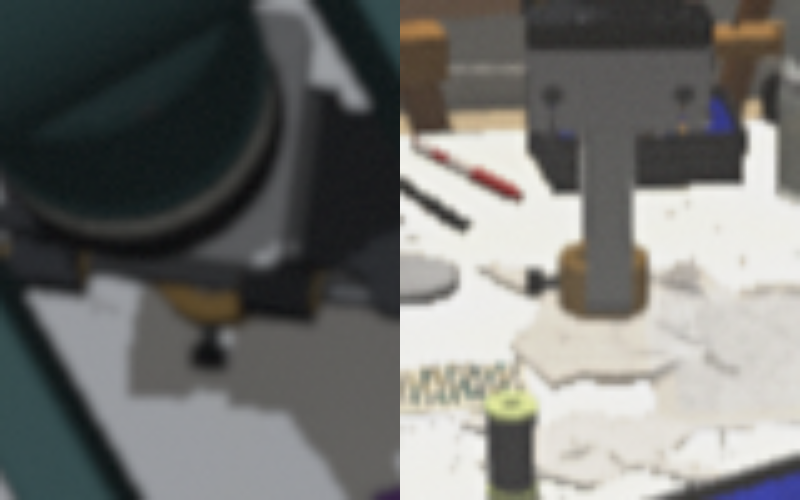

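The collar is held squarely by its lands. The screw head points left (front) in the side crop at (540,280) and at (208,350) in the top crop. The collar spans x 560–648 and the finger 582–634. I'll work out the collar's offset along tool x.

```bash
python3 - <<'E'
from h import *
np.set_printoptions(precision=3,suppress=True)
d=np.load('l1.npz');b=d['b'];a=d['a']
p=np.array([.5571,.4093,.183]);psi=3.034;ty=np.array([np.sin(psi),-np.cos(psi),0]);tx=np.array([np.cos(psi),np.sin(psi),0])
if ty[1]>0: near=-ty
else: near=ty
print('tx',tx,'near',near)
zc=p[2]-.0209+.012
print('pred collar centre',proj('side',p*[1,1,0]+[0,0,zc]),'silhouette edges',proj('side',p*[1,1,0]+[0,0,zc]-np.array([.02,0,0])),proj('side',p*[1,1,0]+[0,0,zc]+np.array([.02,0,0])))
print('pred finger mid (pad outer face)',proj('side',p+near*.033),'pad edges',proj('side',p+near*.033+tx*.008),proj('side',p+near*.033-tx*.008))
c=proj('side',p*[1,1,0]+[0,0,zc]);v=int(round(c[1]))
for r in range(v-3,v+5): print(r,b[r,262:292].tolist() if 0 else b[r,260:294].astype(int)[:,0]-b[r,260:294].astype(int)[:,2], b[r,262:292].astype(int).sum(1)//3 if r==v else '')
# screw head predicted
for off in(-.003,0,.003):
    q=p*[1,1,0]+[0,0,zc]-tx*(-1)*0
    cc=q+tx*off*-1
    h=cc+tx*.027
    print('off(-tx)',off,'head pred top',proj('top',h),'side',proj('side',h),'head tip side',proj('side',cc+tx*.034),'collar side',proj('side',cc))
for n,im in(('top',a),('side',b)):
    h=proj(n,p*[1,1,0]+[0,0,zc]+tx*.027).round().astype(int);k=im[h[1]-8:h[1]+9,h[0]-8:h[0]+9].astype(int).sum(2)//3<(45 if n=='top' else 70);ys,xs=np.nonzero(k)
    print(n,'pred',h,'dark mean',xs.mean()+h[0]-8,ys.mean()+h[1]-8,k.sum(),xs.min()+h[0]-8);
    print(k.astype(int)) if n=='top' else 0
E
```

```text
tx [-0.994  0.107  0.   ] near [-0.107 -0.994 -0.   ]
pred collar centre [275.297 155.64 ] silhouette edges [266.039 156.145] [284.499 155.137]
pred finger mid (pad outer face) [276.074 157.786] pad edges [272.197 157.836] [279.948 157.737]
153 [ 4  4  6  4  3  5 20 44 61 62 60 50 22  3  1  2  4  3  2  2  4 25 57 59
 26  4  3  2  4  5 15 14 12 15] 
154 [ 9  7  7  8  5  5 20 36 46 53 58 53 23  4  3  2  2  4  0  2  5 24 47 47
 22 13  7  7 10 14 18 16 15 14] 
155 [12  1  4  8 12 11 18 31 37 41 45 41 17  5  1  2  2  4  2  2  5 20 35 38
 20 16 16 17 14 15 17 15 13 16] 
156 [11  4  3  6 11  6 14 30 34 37 36 34 15  4  0  3  3  2  1  2  4 21 35 35
 23 14 15 16 15 17 14 14 14 13] [ 56  89 138 128  97  82  81  83  86  86  95  96  96  96  98  97  96  97
  95  88  82  75 106 169 190 179 172 165 175 172]
157 [10  2  2  3  3  3  9 31 37 36 36 31 13  4  1  2  3  3  4  2  4 19 33 34
 23 18 16 14 13 12 11 11 11 11] 
158 [11  3  3  4  8  7 12 28 36 37 37 32 14  3  3  3  2  3  2  1  5 18 32 36
 23 20 18 17 16 13 12 11  9  8] 
159 [ 9  5  9 13 18 19 21 29 37 34 37 30 12  3  1  3  2  4  2  3  4 21 32 35

[... 598 characters left out ...]
902 31 212
[[0 0 0 0 0 0 0 0 0 0 0 0 0 0 0 0 0]
 [0 0 0 0 0 0 0 0 0 0 0 0 0 0 0 0 0]
 [0 0 0 0 0 0 0 0 0 0 0 0 0 0 0 0 0]
 [0 0 0 0 0 0 0 0 0 0 0 0 0 0 0 0 0]
 [0 0 0 0 0 0 0 0 0 0 0 0 0 0 0 0 1]
 [0 0 0 0 0 0 0 0 0 0 0 0 0 0 0 0 0]
 [0 0 0 0 0 0 0 0 0 0 1 1 0 0 0 0 0]
 [0 0 0 0 0 0 0 0 0 0 1 1 0 0 0 0 0]
 [0 0 0 0 0 0 0 0 0 0 1 1 0 0 0 0 0]
 [0 0 0 0 0 0 0 0 0 1 1 1 0 0 0 0 0]
 [0 0 0 0 0 0 0 0 0 1 1 1 1 0 0 0 0]
 [0 0 0 0 0 0 0 0 1 1 1 1 1 0 0 0 0]
 [0 0 0 0 0 0 0 0 1 1 1 1 1 1 0 0 0]
 [0 0 0 0 0 0 0 0 1 1 1 1 1 1 0 0 0]
 [0 0 0 0 0 0 0 0 0 0 0 0 0 0 0 0 0]
 [0 0 0 0 0 0 0 0 0 0 0 0 0 0 0 0 0]
 [0 0 0 0 0 0 0 0 0 0 0 0 0 0 0 0 0]]
side pred [263 156] dark mean 261.7142857142857 157.0 7 261
```

Emit:
move_arm(steps=[0, 0, 0, 0.001, -0.03, 0, 0, 0, 0, 0, 0.002, -0.07, 0, 0, 0, 0, 0, 0.003, -0.115, 0, 0, 0, 0, 0, 0.004, -0.16, 0, 0, 0, 0, 0, 0.005, -0.205, 0, 0, 0, 0, 0, 0.006, -0.245, 0, 0, 0, 0, 0, 0.007, -0.275, 0, 0, 0, 0, 0, 0.0085, -0.29, 0, 0, 0, 0, 0, 0.0085, -0.293, 0, 0, 0, 0, 0, 0.0085, -0.293, -0.02, 0, 0, 0, 0, 0.0085, -0.293, -0.038, 0, 0, 0, 0, 0.0085, -0.293, -0.038, 0])

```text
time: 14.65
tool_pos: [0.564, 0.1178, 0.1423]
ee_rot: [-3.141, -0.006, 3.036]
wrist_force: [-0.5, 0.6, -1.1]
width: 0.0425
finger_force: 30.0
```

```bash
python3 - <<'E'
from h import *
np.set_printoptions(precision=4,suppress=True)
a,da=snapshot('top');b,db=snapshot('side')
o=get_obs();print(o['wrist_force'],o['wrist_torque'],o['ee_rot'],o['tool_pos'],o['width'])
p=o['tool_pos']-[0,0,.02];u=proj('top',p).astype(int);v=proj('side',p).astype(int);print(u,v)
A=cv2.resize(a[u[1]-25:u[1]+35,u[0]-24:u[0]+24],(400,500),interpolation=cv2.INTER_CUBIC);B=cv2.resize(b[v[1]-25:v[1]+35,v[0]-24:v[0]+24],(400,500),interpolation=cv2.INTER_CUBIC)
save('p9.png',np.hstack([A,B]));np.savez('l2',a=a,b=b,p=o['tool_pos'])
E
```

```text
[ 0.1652  0.0603 -1.2319] [ 0.0403 -0.0006 -0.0365] [ 3.1412 -0.0009  3.0363] [0.5657 0.1177 0.1454] 0.04203536641468504
[384 193] [308 252]
```

View pics/p9.png

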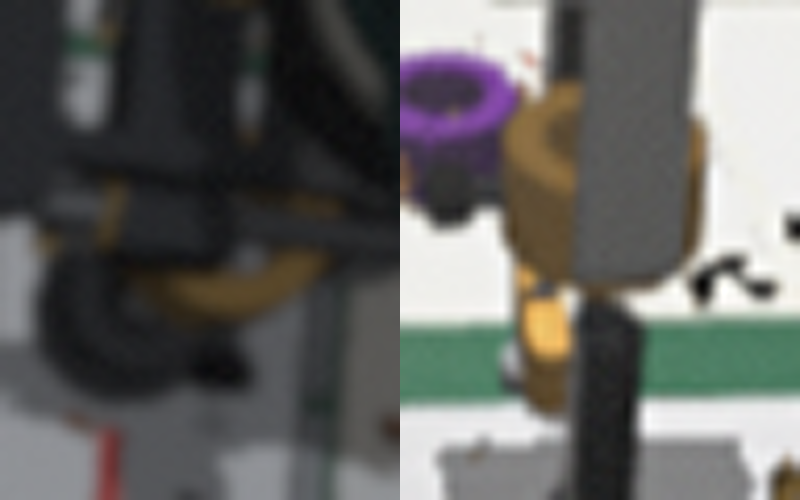

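In the side crop the collar spans 503–707 and the spindle 578–640 just below it, so it's about 0.5 mm forward of the axis. The screw points at the front, and the top view confirms its yaw. I'll correct y by −1.3 mm and descend in stages.

Emit:
move_arm(steps=[0, 0, 0, 0, -0.0013, 0, 0, 0, 0, 0, 0, -0.0013, -0.01, 0, 0, 0, 0, 0, -0.0013, -0.019, 0, 0, 0, 0, 0, -0.0013, -0.028, 0, 0, 0, 0, 0, -0.0013, -0.028, 0])

```text
time: 15.25
tool_pos: [0.5645, 0.1149, 0.115]
ee_rot: [-3.141, -0.004, 3.035]
wrist_force: [-0.1, 0.2, -0.5]
width: 0.0419
finger_force: 30.0
```

```bash
python3 -c "
from h import *
o=get_obs();print(o['wrist_force'],o['wrist_torque'],o['ee_rot'],o['tool_pos'],o['width'])"
```

```text
[-0.05326603  0.20472622 -0.52958301] [0.03133987 0.00023935 0.01565347] [-3.14083266 -0.00419065  3.03466927] [0.56450902 0.11494528 0.11504018] 0.04186741233112017
```

Emit:
move_arm(steps=[0, 0, 0, 0, 0, 0, 0, 0, 0, 0, 0, 0, 0, 0])

```text
time: 15.45
tool_pos: [0.5661, 0.1151, 0.1178]
ee_rot: [3.141, 0.0, 3.035]
wrist_force: [-0.3, -0.2, -0.9]
width: 0.0421
finger_force: 30.0
```

Emit:
move_arm(steps=[0, 0, 0, 0, 0.001, -0.004, 0, 0, 0, 0, 0, 0.001, -0.009, 0, 0, 0, 0, 0, 0.001, -0.014, 0, 0, 0, 0, 0, 0.001, -0.014, 0, 0, 0, 0, 0, 0.001, -0.014, 0])

```text
time: 15.95
tool_pos: [0.5657, 0.1161, 0.1031]
ee_rot: [-3.142, -0.001, 3.035]
wrist_force: [-0.4, 0.2, -1.9]
width: 0.042
finger_force: 30.0
```

```bash
python3 -c "
from h import *
for i in range(3):
    o=get_obs();print(o['wrist_force'],o['wrist_torque'],o['ee_rot'],o['tool_pos'],o['width']);snapshot('side')"
```

```text
[-0.35758146  0.15414392 -1.94451462] [ 0.06680434 -0.01140039 -0.05017289] [-3.14154833e+00 -7.44583968e-04  3.03479223e+00] [0.56566837 0.11610988 0.10309649] 0.042030126454461976
[-0.11913167  1.00336603 -1.58046828] [ 0.03433609 -0.04242432 -0.04787154] [ 3.14151713e+00 -9.14133183e-05  3.03477805e+00] [0.56587056 0.11610325 0.10343539] 0.0420162193715236
[ 0.57417015  0.4789517  -0.07268041] [-0.00586374 -0.03056105  0.02011405] [3.14143753e+00 3.07560450e-04 3.03478769e+00] [0.56599686 0.11613808 0.10364183] 0.04205928366406521
```

Emit:
move_arm(steps=[0, 0, 0, 0, 0, -0.005, 0, 0, 0, 0, 0, 0, -0.01, 0, 0, 0, 0, 0, 0, -0.014, 0, 0, 0, 0, 0, 0, -0.0157, 0, 0, 0, 0, 0, 0, -0.0157, 0, 0, 0, 0, 0, 0, -0.0157, 0])

```text
time: 16.7
tool_pos: [0.5659, 0.1162, 0.0878]
ee_rot: [3.141, -0.0, 3.035]
wrist_force: [-0.2, -0.3, -1.7]
width: 0.0421
finger_force: 30.0
```

```bash
python3 -c "
from h import *
for i in range(4):
    o=get_obs();print(o['wrist_force'],o['wrist_torque'],o['tool_pos'],o['ee_rot'],o['width']);snapshot('side')"
```

```text
[-0.19428239 -0.25752258 -1.66452761] [ 3.50027128e-02 -5.92859286e-02  5.06900629e-05] [0.56589878 0.11615783 0.08778678] [ 3.14146184e+00 -2.41271809e-05  3.03483582e+00] 0.042103755672657575
[ 0.288135    0.42724326 -1.08158925] [-0.01129647  0.01306    -0.03702102] [0.56600648 0.11613199 0.08796746] [3.14145643e+00 3.08765777e-04 3.03481510e+00] 0.04236793329272173
[-0.45484001 -0.41465225 -1.3320057 ] [-0.012382   0.0093579  0.0533447] [0.56607572 0.11614557 0.08807637] [3.14138934e+00 5.38188026e-04 3.03479149e+00] 0.04194469300369956
[-0.02339685 -0.49058666 -1.11990609] [ 0.01608599  0.01539809 -0.02963201] [0.56606889 0.11614838 0.08808959] [3.14142378e+00 5.36248160e-04 3.03483351e+00] 0.04211762138058289
```

No contact so far. Now push along winder +x until the tip touches.

Emit:
move_arm(steps=[0, 0, 0, 0.0007, 0, 0, 0, 0, 0, 0, 0.0015, 0, 0, 0, 0, 0, 0, 0.0015, 0, 0, 0, 0, 0, 0, 0.0015, 0, 0, 0])

```text
time: 17.3
tool_pos: [0.5673, 0.1162, 0.0878]
ee_rot: [3.142, -0.0, 3.035]
wrist_force: [-0.8, 0.0, -0.4]
width: 0.0423
finger_force: 30.0
```

Emit:
move_arm(steps=[0, 0, 0, 0.0005, 0, 0, 0, 0, 0, 0, 0.001, 0, 0, 0, 0, 0, 0, 0.001, 0, 0, 0, 0, 0, 0, 0.001, 0, 0, 0])

```text
time: 17.7
tool_pos: [0.5676, 0.1161, 0.0876]
ee_rot: [-3.141, -0.002, 3.035]
wrist_force: [-4.0, 0.2, 1.1]
width: 0.042
finger_force: 30.0
```

```bash
python3 -c "
from h import *
for i in range(3):
    o=get_obs();print(o['wrist_force'],o['wrist_torque'],o['tool_pos'],o['ee_rot'],o['width']);snapshot('side')"
```

```text
[-3.95302954  0.22810315  1.08083579] [-0.08681259  0.79958081 -0.01357954] [0.5675854  0.11614376 0.08763302] [-3.14140418e+00 -1.94057027e-03  3.03485957e+00] 0.04204769221672276
[-5.12945507 -0.66461467  0.87999637] [ 0.00298057  0.89209434 -0.03329276] [0.56760833 0.11613551 0.08764055] [-3.14140615e+00 -1.83851815e-03  3.03485001e+00] 0.04167585304834758
[-5.35001156 -0.76049598  0.7969532 ] [ 0.00278054  0.97365762 -0.02862956] [0.56761162 0.11615941 0.08766094] [-3.14143233e+00 -1.79464705e-03  3.03490758e+00] 0.04181833965977788
```

```bash
python3 - <<'E'
from h import *
np.set_printoptions(precision=4,suppress=True)
b,db=snapshot('side');a,_=snapshot('top');o=get_obs();print(o['wrist_force'],o['tool_pos'])
ax=np.array([.5644,.1164]);cc=ax+.002*np.array([.9945,-.1045])
for z in(.067,.079,.091): print(z,proj('side',[*cc,z]))
wx=np.array([.9945,-.1045]);h=cc-.027*wx;print('head pred',proj('side',[*h,.079]),'spindle end',proj('side',[*ax,.105]),'rim left top/bot',proj('side',[*(cc-.02*wx),.091]),proj('side',[*(cc-.02*wx),.067]))
near=cc-.02*np.array([.165,.986]);print('front rim bottom',proj('side',[*near,.067]),'front rim top',proj('side',[*near,.091]))
u=proj('side',[*cc,.085]).astype(int);print('crop origin',u-[30,35]);x=b[u[1]-35:u[1]+25,u[0]-30:u[0]+30];w=proj('top',[*cc,.08]).astype(int);y=a[w[1]-20:w[1]+40,w[0]-20:w[0]+20]
save('p10.png',np.hstack([cv2.resize(x,(500,500),interpolation=cv2.INTER_CUBIC),cv2.resize(y,(300,450),interpolation=cv2.INTER_CUBIC)[:500] if 0 else cv2.copyMakeBorder(cv2.resize(y,(300,450),interpolation=cv2.INTER_CUBIC),0,50,0,0,cv2.BORDER_CONSTANT)]))
E
```

```text
[-5.5909 -0.3185  1.558 ] [0.5676 0.1162 0.0877]
0.067 [307.3051 281.6937]
0.079 [307.6291 276.0777]
0.091 [307.9589 270.361 ]
head pred [291.456  276.5294] spindle end [307.1319 263.5931] rim left top/bot [295.8778 270.6904] [295.436 282.033]
front rim bottom [307.9754 289.5836] front rim top [308.6583 278.1052]
crop origin [277 238]
```

View pics/p10.png

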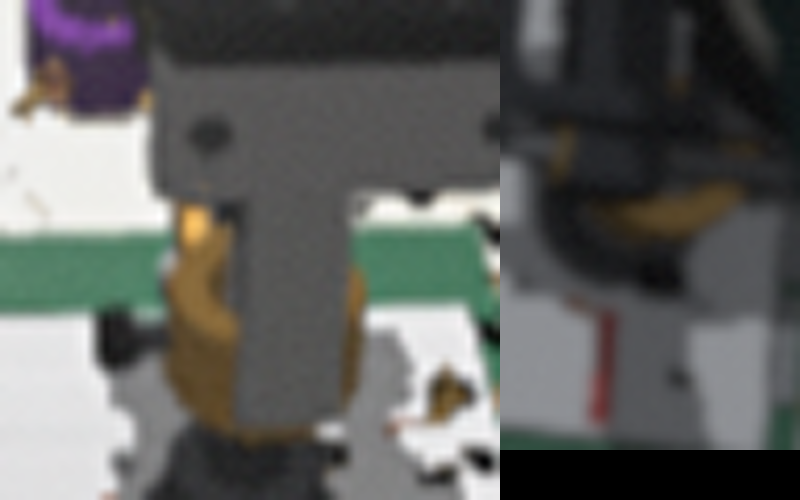

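```bash
python3 - <<'E'
from h import *
np.set_printoptions(precision=2,suppress=True)
print('pivot',proj('side',[.574,.2059,.043]),'meas 300.7 262.2')
p=np.array([.5676,.1162,.0877]);n=np.array([-.107,-.994,0])
for r in(.021,.027,.0335): print(r,proj('side',p+n*r-[0,0,.014]),'meas row 288.2')
im=np.load('side0.npz')['im'].astype(int);print('table-height check: bearing/base front corners')
# base near edge corners at z .018 & winder frame offset from touch
c=np.array([.5644,.1164])+.03*np.array([.1045,.9945])
wx=np.array([.9945,-.1045]);wy=np.array([.1045,.9945])
for sx,sy in((-1,1),(1,1),(-1,-1),(1,-1)):print(sx,sy,proj('side',[*(c+sx*.07*wx+sy*.085*wy),.018]),proj('top',[*(c+sx*.07*wx+sy*.085*wy),.018]))
b,_=snapshot('side')
print((b[:,:,0].astype(int)-b[:,:,2])[276:296,298:322:3]);print(b[276:296,298:322:3].astype(int).sum(2)//3)
g=(b[...,0].astype(int)-b[...,2]>20)
print('first collar', silhouettes('side','collar')[0]['uv'])
h=b[268:292,284:298].astype(int).sum(2)//3;print(h)
E
```

```text
pivot [300.28 260.9 ] meas 300.7 262.2
0.021 [309.68 286.74] meas row 288.2
0.027 [310.12 289.18] meas row 288.2
0.0335 [310.6  291.86] meas row 288.2
table-height check: bearing/base front corners
-1 1 [263.01 264.39] [310.25 233.61]
1 1 [333.58 262.53] [317.73 164.09]
-1 -1 [265.6  328.51] [397.71 244.12]
1 -1 [351.27 325.6 ] [403.12 174.1 ]
[[49 74 65  0  1  1  1 50]
 [43 65 72 -1  0  2 -1 42]
 [43 52 65 -1  3  2  1 43]
 [44 47 50  0  1  1  0 43]
 [45 46 43  1  1  2  1 41]
 [46 47 42  1  1  0  1 36]
 [49 47 43  2  0  0  1 34]
 [46 49 44  0  1  2  0 34]
 [39 49 42  1  2  1  0 27]
 [27 48 40  0  1  2  0 15]
 [16 49 41 -2  3  0  1  5]
 [ 5 46 42 -2  1  0  0  0]
 [-2 31 41  6  3  8  0  1]
 [-1 10 39 23 23 28  0 -1]
 [-1 -2 18 32 28 22  0  0]
 [-1 -2  2 19 11  5 -1  0]
 [-2 -1 -4  2 -2 -3 -2  0]
 [-2 -4 -2 -3 -4 -4  6  1]
 [-3 -2 -1 -1 -1 -1 11 -1]
 [-2 -3 -2 -1  1 -5  4 -2]]
[[ 68 100  97  84  86  85  83  73]
 [ 65  88  99  85  83  84  84  66]
 [ 67  72  88  84  84  83  84  61]
 [ 68  67  76  83  83  85  83  67]
 [ 68  67  70  85  84  84  85  67]
 [ 66  66  69  85  83  84  85  71]
 [ 
[... 1232 characters left out ...]
8 233 228 126  40  24  32  33  54  78  93  78  65]
 [228 228 231 228 156  67  33  45  50  84 116 119  96  71]
 [229 230 231 233 207 134  83  87  98 115 135 130 104  71]
 [231 230 230 232 233 201 139 120 127 134 135 132 112  76]
 [227 226 228 230 233 224 156 127 127 131 131 131 122  97]
 [226 227 227 226 230 226 155 126 127 127 131 131 131 116]
 [227 226 226 227 229 224 166 142 129 128 130 131 131 126]
 [226 226 226 227 227 227 212 197 160 130 128 130 131 133]
 [226 226 228 226 226 228 228 228 201 144 127 130 130 131]
 [223 224 224 224 224 224 226 229 221 154 124 128 129 122]
 [223 221 222 223 224 224 225 228 218 156 123 129 125 106]
 [225 225 224 225 225 226 215 199 195 145 127 128 124  87]]
```

The picture shows the collar on the spindle. The screw head is at raw (291,278) and the lower rim at row 290.9; with the side camera's +1.3 row bias, measured on the pivot, both match a screw height of 79 mm. I'll ease the press slightly and let it settle.

Emit:
move_arm(steps=[0, 0, 0, -0.0003, 0, 0, 0, 0, 0, 0, -0.0003, 0, 0, 0, 0, 0, 0, -0.0003, 0, 0, 0, 0, 0, 0, -0.0003, 0, 0, 0, 0, 0, 0, -0.0003, 0, 0, 0])

```text
time: 18.55
tool_pos: [0.5676, 0.1161, 0.0876]
ee_rot: [-3.142, -0.001, 3.035]
wrist_force: [-5.5, -0.2, 0.5]
width: 0.042
finger_force: 30.0
```

```bash
python3 -c "
from h import *
for i in range(4):
    o=get_obs();print(o['wrist_force'],o['tool_pos'],o['ee_rot'],o['width'],o['time']);snapshot('side')
f=get_obs()['wrist_force'][0]
if -6.5<f<-2: print(close_job())"
```

```text
[-5.50429217 -0.24777386  0.54887605] [0.56761383 0.11613707 0.08764844] [-3.14152644e+00 -1.15006631e-03  3.03484976e+00] 0.04199866799641112 18.55
[-5.02471756  0.49262809  0.98773588] [0.5676034  0.1161532  0.08762881] [-3.14153397e+00 -1.19015855e-03  3.03479914e+00] 0.041825566048672616 18.6
[-3.93779641 -0.01304443  0.86306401] [0.56762831 0.11613226 0.08764928] [-3.14152052e+00 -1.10537223e-03  3.03482938e+00] 0.0420326265255291 18.65
[-4.40206824  0.19572479  1.52421741] [0.56763523 0.11616368 0.08765877] [-3.14158674e+00 -1.11092444e-03  3.03482708e+00] 0.0421023376242644 18.7
the job is handed in; nothing more can be done
None
```

Job handed in at 18.7 s with no verdict shown: the button is turned to its stop across the plate edge, the spindle's flat faces the red mark, and the collar is held level on the flat, screw at about 79 mm and its tip pressing at about 4–5 N; the spool was not touched.

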